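Trim the calibration unit under its swivel cover

TASK

Swing the flat cover of the calibration unit sideways about its pivot screw until the port beneath is completely uncovered, then slide the trimmer inside until its arm lines up with the fixed steel pointer. Finally swing the cover fully shut again over the port, and let go; do not disturb the other things on the bench.

Things in the scene. Friction and masses are not known exactly. Their poses are not given: they have to be found in the camera images.
- housing: Grey metal housing bolted to the bench, 160 (own x) x 190 (own y) x 90 mm high, yaw within 0.3 rad. Origin: centre of its underside, z up. Its flat top has a rectangular recess, the port, 100 (x) x 130 mm (y), centred, 36 mm deep (floor 54 mm above the bench). Bolted feet stick out 29 mm at the ends of both long sides.
- port (a point): Centre of the port's mouth, level with the housing's top, 90 mm above the bench. Axes as the housing.
- cover (a joint): Angle of the flat cover, rad. 0 = shut at its stop, over the port; grows as it turns anticlockwise seen from above, off to the housing's -y side (the knob first goes towards -y and -x); stop at 1.75; port completely clear from 1.57. Starts at 0 to 0.12. Stiff pivot: it stays where left; about 2 to 3 N at the knob moves it.
- pivot_screw (a point): Pivot screw near one corner of the cover, on the vertical turning axis, at the cover's upper face (94.5 mm above the bench). Steel head 20 mm in diameter, 4 mm high, at x +62, y -77 mm of the housing; it stays put. The cover is an aluminium plate 128 x 156 mm, 4 mm thick, lying on the housing's top; shut, it reaches from the screw to 120 mm towards -x and 148 mm towards +y.
- knob (a point): Middle of the grip of the cover's round black upright knob: 20 mm in diameter, its grip 28 mm high (98.5 to 126.5 mm above the bench) on a thinner neck, fixed to the cover, 117 mm from the pivot axis. The point turns with the cover: its axes are the housing's when the cover is shut.
- trimmer (a joint): Position of the slide trimmer in the port, m, 0 to 0.080, growing towards the housing's +y. Starts between 0 and 0.012. Friction about 2 N; it stays where it is left.
- fin (a point): Centre of the trimmer's black upright grip fin: 12 mm thick (housing x), 30 mm long (y, the sliding direction), 24 mm high, 59 to 83 mm above the bench. Axes as the housing. It stands on a low carriage 24 x 34 mm (top 59 mm) with a 4 mm wide arm towards -x at the fin's middle, ending 32 mm from its centre. Free room: 38 mm to the +x port wall, 33 mm to the pointer.
- pointer: Fixed dark steel pointer on the recess floor by the -x wall, 20 mm high: a 14 mm wide block with a 4 mm wide nose to +x, ending 9 mm from the origin. Origin: underside, on the nose's centre line; axes as the housing. Lined up = fin centre and this origin have the same y in the housing's axes. Varies along y, 18 to 65 mm to +y of the trimmer's start. Hidden below the shut cover.
- board: Bystander: green circuit board 160 x 100 mm with components up to 23 mm high, lying flat. Origin: centre of its underside.
- bin: Bystander: open grey plastic bin 150 x 100 x 60 mm. Origin: centre of its underside.
- carton: Bystander: cardboard box 90 x 70 x 50 mm. Origin: centre of its underside.
- screwdriver: Bystander: screwdriver 200 mm long lying on the bench. Origin: on its axis at the bench.

How it is judged:
By the outcome, as a careful person would: the job done as asked, in the order asked, and still so for the second after the job is handed in, with the robot touching nothing.
It also fails if it takes over 72 s, if anything falls off the work surface, if the arm or the gripper's body presses on something with over 40 N, if the wrist force passes 120 N, or if a joint passes its speed limit or range.

ROBOT

A 6-joint arm with a two-finger parallel gripper is mounted at the origin on the work surface. World frame = base frame: x ahead of the robot, y to its left, z up, the work surface at z = 0. Lengths are in m, angles in rad, forces in N, time in s.
With the tool pointing down it reaches from about 0.275 to 0.875 m from the base axis. Payload 12.5 kg.
Tool frame: the origin (TCP) lies on the centre line of the jaws, within the pads' length; the fingertips stand r.finger_overhang ahead of it and the grasp point (between the pads) lies 3 mm ahead of it (r.finger_overhang is the distance from the TCP to the fingertips, in m); z points along the fingers, y is the direction in which the jaws open and shut (so a half turn about z gives the same grasp; the last joint's range is limited). The gripper opens to 85 mm and grips with 20 to 120 N. Pads are 22 mm wide; open, the fingers measure 114 mm over their backs; the gripper's body (76 mm by 85 mm) begins 54 mm behind the grasp point. The pads swing forward as they close: fully open they stand 13 mm farther back than shut.
Start: joints at [1.024, 0.351, 1.652, -0, 1.139, -0.085], TCP at [0.245, 0.492, 0.225] pointing down, gripper open.
Joint ranges: [-2.75, 2.75], [-0.79, 2.1], [0.01, 2.65], [-1.57, 4.71], [0.07, 3.14], [-2.87, 2.87]. Speed limits (rad/s): [2.22, 2.22, 2.79, 3.14, 3.14, 3.14].

INTERFACE

Orientations are given as a unit quaternion [x, y, z, w].
In Python, from cell import r, optics gives the robot as it stands. The module is installed in compiled form; this text tells all that it offers. Calls block until the motion is done:
- r.move_to(position, orientation): joint-space move of the TCP to a pose.
- r.move_linear(position, rot=None, vel=0.15): straight line of the TCP; rot=None keeps the orientation; vel is the mean speed in m/s.
- r.set_joints(angles): joint-space move.
- r.set_gripper(opening, squeeze=None): opening from 0.0 (shut) to 1.0 (fully open); squeeze is the grip in N (None keeps the last); returns when the fingers have stopped.
- r.sleep(seconds).
- r.inverse_kinematics(position, orientation): joint angles nearest the present ones, or None.
- optics.get_image(name): name is "scene" or "top" or "wrist"; returns a dict with "pixels" (400x640x3 uint8, red, green, blue), "depth" (400x640 float32, m along the optical axis (not along the pixel's ray), 0 where there is no reading), "fx", "fy", "cx", "cy" (pixels), "camera_from_world" (4x4, takes a point from world to camera coordinates); the wrist camera has in their place "mount" (4x4, takes a point from camera to tool coordinates, whose origin is the TCP and whose axes are the flange's). Camera axes: x right, y down, z forward; pixel columns grow to the right and rows downward; lengths in m; the calibration is good to about 2 mm. A picture is of the moment at which its call begins: read the wrist's pose just before it.
A pose or a line that the arm cannot do raises r.PlanningError and nothing moves.
- r.hand_in(): hands the job in, once; it reports no verdict.
Readings, each from a call of its own:
- r.current_t(): time.
- r.current_q(): joint angles.
- r.current_qvel(): joint speeds.
- r.current_effort(): joint torques, N m.
- r.current_tool_pos(): TCP position.
- r.current_ee_rot(): TCP orientation.
- r.current_contact_force(): force on the tool from outside, world axes, zero at the start.
- r.current_torque(): the same for the moment, N m.
- r.current_opening(): opening from 0.0 (shut) to 1.0 (fully open).
Only numpy, scipy, OpenCV 4.12 (cv2) and the standard library are available. Lean on these libraries where they do the work, as an engineer would, in place of code of your own. Each camera call takes 0.05 s, during which the arm holds its last target. There are 200 camera calls.

## Working session

There is one attempt and no reset: what is moved stays moved. The work goes in short steps, each a Python script; the robot and the scene stay as the last script left them, time stands still between calls to the robot, and variables do not carry over. Pictures are saved under pics/ and viewed, about 8 in all and at most 12, crops included, and the job is handed in when it is done.

```bash
mkdir -p pics; ls
cat > h.py <<'E'
import numpy as np, cv2
from scipy.spatial.transform import Rotation as R
from cell import r, optics
def shot(name, fn=None):
    p=np.array(r.current_tool_pos()); q=np.array(r.current_ee_rot())
    im=optics.get_image(name)
    if 'mount' in im:
        T=np.eye(4); T[:3,:3]=R.from_quat(q).as_matrix(); T[:3,3]=p
        im['wfc']=T@np.array(im['mount'])
    else: im['wfc']=np.linalg.inv(np.array(im['camera_from_world']))
    if fn: cv2.imwrite('pics/'+fn, im['pixels'][:,:,::-1]); 
    return im
def ray(im,u,v,z):
    d=im['wfc'][:3,:3]@np.array([(u-im['cx'])/im['fx'],(v-im['cy'])/im['fy'],1]); o=im['wfc'][:3,3]
    return o+d*(z-o[2])/d[2]
def pts(im):
    v,u=np.mgrid[:400,:640]; d=im['depth']
    P=np.stack([(u-im['cx'])/im['fx']*d,(v-im['cy'])/im['fy']*d,d],-1)
    return P@im['wfc'][:3,:3].T+im['wfc'][:3,3]
def down(yaw):  # tool z down, tool y axis (jaw) at world angle yaw
    y=np.array([np.cos(yaw),np.sin(yaw),0]); z=np.array([0,0,-1.]); x=np.cross(y,z)
    return R.from_matrix(np.stack([x,y,z],1)).as_quat()
E
python3 - <<'E'
from h import *
print(r.finger_overhang, r.current_t(), r.current_tool_pos(), r.current_ee_rot(), r.current_opening())
for n in ('top','scene'):
    im=shot(n,n+'1.png'); print(n, im['fx'], im['wfc'][:3,:].round(3))
im=shot('wrist'); print(im['fx'],np.array(im['mount']).round(3))
E
```

```text
pics
0.022 0.0 [0.24487376 0.49208558 0.22444529] [ 2.28861867e-01  9.73458723e-01 -5.74778241e-04 -1.73854106e-04] 1.0002793094789604
top 488.8369686033531 [[ 0.02  -0.984  0.174  0.283]
 [-1.    -0.022 -0.009 -0.062]
 [ 0.013 -0.174 -0.985  1.624]]
scene 440.8467591391312 [[-0.58   0.566 -0.586  1.413]
 [ 0.815  0.406 -0.415  0.526]
 [ 0.003 -0.718 -0.696  1.096]]
337.5771170625219 [[-0.    -0.965 -0.261  0.065]
 [ 1.    -0.    -0.001 -0.   ]
 [ 0.    -0.261  0.965 -0.148]
 [ 0.     0.     0.     1.   ]]
```

View pics/top1.png

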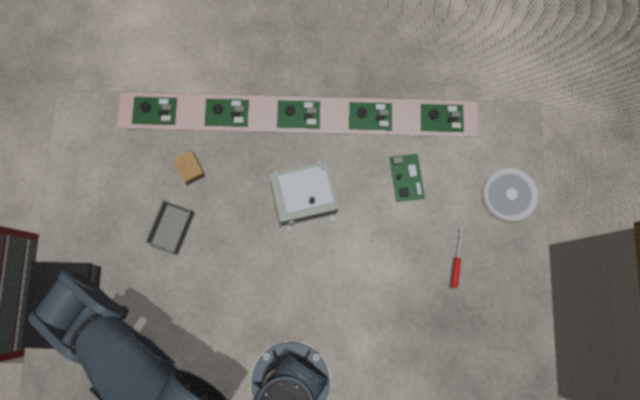

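View pics/scene1.png

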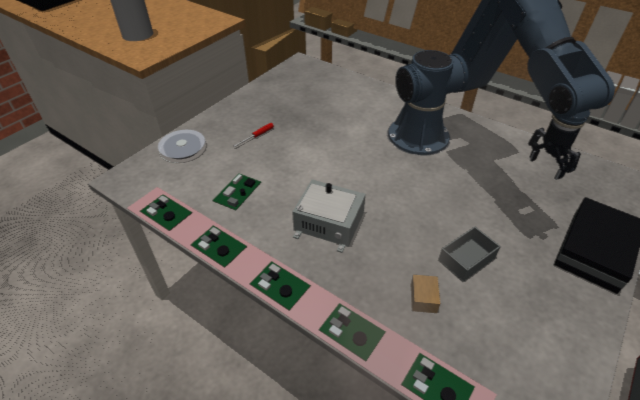

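The top view shows the housing at about (303,192), with the knob at (312,200) near its -x side. The pivot corner should be toward the upper right. The board is on its right (407,177), the screwdriver at (457,258), and the bin and carton are on the left. Next I'll take a close wrist view.

Run:
```python
from h import *
im=shot('top'); c=ray(im,303,188,0.09); k=ray(im,312,199,0.12); print('c',c,'knob',k)
p=[c[0]-0.05,c[1],0.36]
r.move_to(p,down(np.pi/2)); print(r.current_t(), r.current_tool_pos(), r.current_q())
w=shot('wrist','w1.png'); np.save('w1.npy',{k:w[k] for k in w},allow_pickle=True)
```

```text
c [ 0.60868439 -0.02667583  0.09      ] knob [ 0.56780039 -0.05642947  0.12      ]
2.425 [ 0.55867077 -0.02604016  0.35982873] [-1.29864399e-01  2.67299323e-01  1.43479318e+00  9.96778874e-05
  1.43977373e+00 -1.70137050e+00]
```

View pics/w1.png

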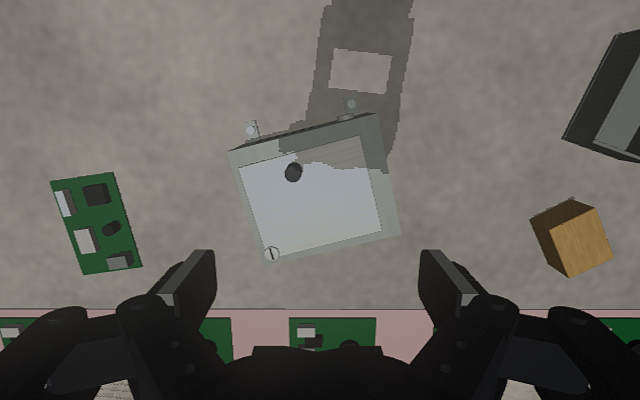

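The wrist view shows the cover's pivot screw at about (272,254) and the knob at (293,172). The cover is nearly shut, and shadow falls on its upper edge.

Run:
```python
from h import *
w=np.load('w1.npy',allow_pickle=True).item()
P=pts(w); g=cv2.cvtColor(w['pixels'],cv2.COLOR_RGB2GRAY); hsv=cv2.cvtColor(w['pixels'],cv2.COLOR_RGB2HSV)
box=np.zeros((400,640),bool); box[90:280,200:420]=1
m=box&(P[...,2]>.080)&(P[...,2]<.104)
n,l,s,_=cv2.connectedComponentsWithStats(m.astype(np.uint8)); i=1+np.argmax(s[1:,4]); m=l==i
print('z med',np.median(P[m][:,2]), m.sum())
# undistort by plane: use rays at z=.09 for the contour
v,u=np.nonzero(m); Q=np.array([ray(w,a,b,.091)[:2] for a,b in zip(u,v)],np.float32)
(c,(a,b),ang)=cv2.minAreaRect(Q); print('rect',c,a,b,ang)
# knob grip top: dark blob, points with z>.115
k=box&(P[...,2]>.118)&(P[...,2]<.14); print('knob n',k.sum(),P[k].mean(0)); v,u=np.nonzero(k);print('px',u.mean(),v.mean(), ray(w,u.mean(),v.mean(),.1265))
print('screw',ray(w,272,254,.0985))
# cover by brightness
cm=m&(g>195); cm=cv2.morphologyEx(cm.astype(np.uint8),cv2.MORPH_OPEN,np.ones((3,3)));v,u=np.nonzero(cm)
print('g cover/housing',g[200,320],g[150,245],g[220,390])
```

```text
z med 0.09345705476050967 17776
rect (0.5995063185691833, -0.02701624482870102) 0.16000133752822876 0.18932044506072998 14.123581886291504
knob n 237 [ 0.56607494 -0.05422423  0.12567233]
px 293.0548523206751 173.042194092827 [ 0.56590617 -0.05416569  0.1265    ]
screw [ 0.67937043 -0.08586539  0.0985    ]
g cover/housing 162 139 132
```

```bash
cat >> h.py <<'E'
HC=np.array([0.5995,-0.0270]); HY=np.deg2rad(14.12)
def H(x,y): c,s=np.cos(HY),np.sin(HY); return HC+np.array([c*x-s*y,s*x+c*y])
def toH(p): c,s=np.cos(HY),np.sin(HY); d=np.asarray(p)[:2]-HC; return np.array([c*d[0]+s*d[1],-s*d[0]+c*d[1]])
PV=H(.062,-.077)
E
python3 - <<'E'
from h import *
w=np.load('w1.npy',allow_pickle=True).item()
g=cv2.GaussianBlur(cv2.cvtColor(w['pixels'],cv2.COLOR_RGB2GRAY),(3,3),0)
print('screw H',toH(ray(w,272,254,.0985)),'knob H',toH([.56596,-.0542]))
# rows 185..225: cover left and right edge columns (strongest gradient inside windows), bottom edge by columns
E=[]
for v in range(185,228):
    gr=np.diff(g[v].astype(int)); 
    a=235+np.argmax(gr[235:262]); b=362+np.argmin(gr[362:390]); E.append((v,a,b))
E=np.array(E)
for k in (1,2):
    Q=np.array([toH(ray(w,e[k],e[0],.0945)) for e in E]); med=np.median(Q[:,1]); Q=Q[abs(Q[:,1]-med)<.008]
    s,c=np.polyfit(Q[:,0],Q[:,1],1); print('edge',k,'slope',s,'angle',np.arctan(s),'y',med,len(Q))
Q=[]
for u in range(290,376):
    col=np.diff(g[:,u].astype(int)); v=228+np.argmin(col[228:265]); Q.append(toH(ray(w,u,v,.0945)))
Q=np.array(Q); med=np.median(Q[:,0]); Q=Q[abs(Q[:,0]-med)<.012]; s,c=np.polyfit(Q[:,1],Q[:,0],1); print('far edge angle',-np.arctan(s),med,len(Q))
E
```

```text
screw H [ 0.06309687 -0.07657156] knob H [-0.03916219 -0.018196  ]
edge 1 slope 0.005619766334497077 angle 0.005619707174888636 y -0.08626879276023304 43
edge 2 slope 0.02316237312152463 angle 0.023158232284496608 y 0.06810861088407422 43
far edge angle 0.01740016762731182 0.06730985987725774 86
```

The scale checks agree: the rectangle is 160x189 mm, the screw is within 1 mm of its place, and the knob radius is 117 mm. The cover's initial angle is about 0.015. Next I'll loosely cage the knob, jaws along the tangent, and swing it.

```bash
cat >> h.py <<'E'
KA=np.arctan2(-.0542-PV[1],.56596-PV[0])-0.015; KR=0.117   # world angle of knob about pivot at theta=0
def kpose(th,z): a=KA+th; return [PV[0]+KR*np.cos(a),PV[1]+KR*np.sin(a),z], down(a+np.pi/2-np.pi)
def swing(a,b,n,z=.124,stop=None,vel=.12):
    for th in np.linspace(a,b,n+1)[1:]:
        p,q=kpose(th,z); r.move_linear(p,q,vel=vel)
        f=np.array(r.current_contact_force()); t=np.array([-np.sin(KA+th),np.cos(KA+th)])
        print(f'{th:.3f} t={r.current_t():.1f} ftan={f[:2]@t:.1f} f={f.round(1)}')
        if stop and abs(f[:2]@t)>stop: return th
    return b
E
python3 - <<'E'
from h import *
r.set_gripper(.5)
p,q=kpose(.015,.20); print(p,R.from_quat(q).as_euler('xyz'))
r.move_to(p,q); print(r.current_t(),r.current_q(),r.current_opening())
r.move_linear(kpose(.015,.124)[0]); print(r.current_contact_force())
r.set_gripper(.30); print(r.current_t(),r.current_opening(),r.current_contact_force())
shot('wrist','w2.png')
E
```

```text
[np.float64(0.565971083201587), np.float64(-0.054203188268400315), 0.2] [3.14159265 0.         2.86148883]
3.6583 [-1.77196192e-01  4.09709396e-01  1.62697625e+00  1.29616478e-04
  1.10300899e+00 -1.46911101e+00] 0.5001335314010352
[0.72570183 0.87649801 0.07455125]
4.625 0.3004817738437578 [ 0.2414301  -0.48407303 -0.08076775]
```

View pics/w2.png

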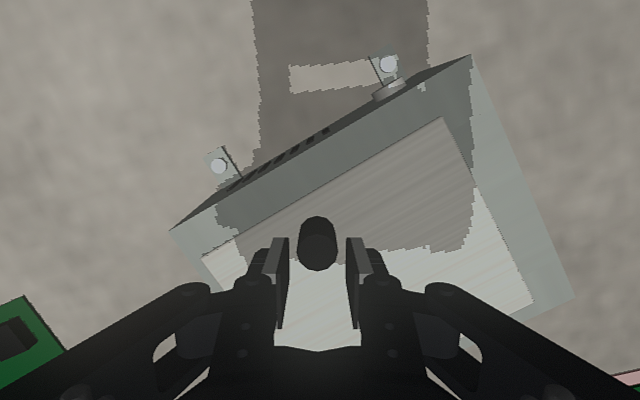

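The knob sits centred between the pads: its top circle is at about (317,251), which is where the TCP projects. Carrying the swing through in this wrist pose would exceed joint 6's range, so I'll lift, make a half turn, cage it again and swing.

```bash
sed -i 's#down(a+np.pi/2-np.pi)#down(a-1.5*np.pi)#' h.py
python3 - <<'E'
from h import *
r.set_gripper(.5)
p=kpose(.015,.15)[0]; r.move_linear(p)
p,q=kpose(.015,.15); r.move_to(p,q); print(r.current_t(),r.current_q())
qe=r.inverse_kinematics(*kpose(1.72,.124)); print('end',qe)
if abs(r.current_q()[5]-1.7)<.4 and qe is not None:
    r.move_linear(kpose(.015,.124)[0]); r.set_gripper(.29); print(r.current_contact_force())
    swing(.015,1.71,14)
E
```

```text
7.9583 [-1.77374177e-01  4.70878815e-01  1.67374670e+00  5.99683951e-06
  9.97061599e-01  1.67309225e+00]
end [-3.64118227e-01  7.09298784e-01  1.32803782e+00 -4.44089210e-16
  1.10425605e+00 -2.18218080e-01]
[0.29550185 0.03930995 0.13548489]
0.136 t=8.9 ftan=0.5 f=[ 0.1 -0.5 -0.3]
0.257 t=9.2 ftan=0.1 f=[ 0.2 -0.1 -0.3]
0.378 t=9.4 ftan=-0.3 f=[-0.   0.3  0.8]
0.499 t=9.7 ftan=-0.7 f=[-0.7  0.5  1. ]
0.620 t=10.0 ftan=-0.0 f=[-0.6 -0.2 -0.4]
0.741 t=10.2 ftan=0.3 f=[-0.9 -0.8 -0. ]
0.863 t=10.5 ftan=-0.6 f=[0.4 0.9 0.1]
0.984 t=10.8 ftan=-0.4 f=[ 0.   0.5 -0.3]
1.105 t=11.1 ftan=0.2 f=[-0.1 -0.4 -1.1]
1.226 t=11.3 ftan=0.1 f=[-0.1 -0.2  0.1]
1.347 t=11.6 ftan=-0.9 f=[-0.5  1.   0.3]
1.468 t=11.9 ftan=-0.7 f=[-0.4  0.7 -0.4]
1.589 t=12.2 ftan=-0.3 f=[-0.4 -0.1 -0. ]
1.710 t=12.4 ftan=-0.4 f=[-0.3  0.5  0.8]
```

Run:
```python
from h import *
p=kpose(1.71,.18)[0]; r.move_linear(p)
q=down(HY); r.move_to([*H(0,.025),.25],q); print(r.current_t(),r.current_q(),r.current_tool_pos())
w=shot('wrist','w3.png'); np.save('w3.npy',w,allow_pickle=True)
```

```text
13.8667 [-8.44084066e-02  4.08137407e-01  1.50563981e+00 -2.90988903e-04
  1.22862856e+00 -3.29105312e-01] [ 0.59360985 -0.00363346  0.24921429]
```

View pics/w3.png

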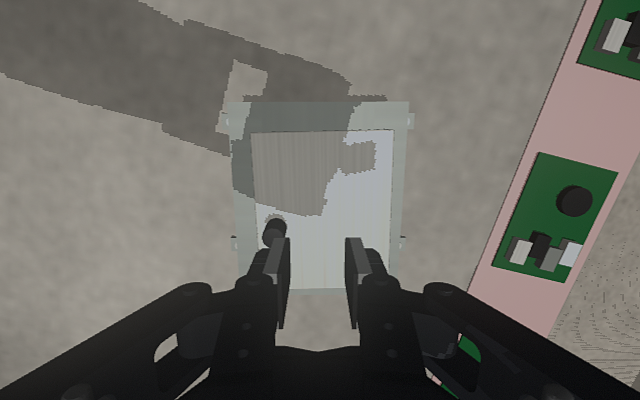

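The port is still covered: the knob is at about (275,225), its old place, so the cage passed without moving it. I'll measure before trying again.

Run:
```python
from h import *
w=np.load('w3.npy',allow_pickle=True).item()
P=pts(w); box=np.zeros((400,640),bool); box[205:255,255:290]=1
for lo,hi in ((.10,.112),(.112,.13),(.13,.3)):
    k=box&(P[...,2]>lo)&(P[...,2]<hi); 
    if k.sum(): v,u=np.nonzero(k); print(lo,k.sum(),np.median(P[k],0),toH(np.median(P[k],0)),u.mean(),v.mean())
print(toH(ray(w,272,233,.1265)))
# tips of fingers by depth: in tool coordinates
T=np.linalg.inv(np.array(w['wfc']))
for box2 in ((240,330,265,290),(240,330,345,372)):
    a,b,c,d=box2; D=w['depth'][a:b,c:d]; v,u=np.mgrid[a:b,c:d]
    C=np.stack([(u-w['cx'])/w['fx']*D,(v-w['cy'])/w['fy']*D,D,np.ones_like(D)],-1)@np.array(w['mount']).T
    ok=(D>0)&(C[...,2]<.05); z=C[ok]; print('tip z max',z[:,2].max(), np.percentile(z[:,2],98), 'x',np.percentile(z[:,0],[2,98]),'y',np.percentile(z[:,1],[2,98]))
print(w['mount'])
```

```text
0.1 91 [ 0.56766132 -0.0466427   0.10620708] [-0.03566865 -0.01128207] 277.68131868131866 222.43956043956044
0.112 380 [ 0.5658322  -0.05020505  0.12567622] [-0.03831154 -0.01429058] 272.96315789473687 232.99736842105264
0.13 392 [0.57581923 0.00253424 0.26743699] [-0.01576032  0.03441893] 276.8494897959184 247.41836734693877
[-0.0385173  -0.01437163]
tip z max -0.011131776604605487 -0.013708227702966484 x [-0.01013286  0.01676909] y [-0.02024056 -0.010794  ]
tip z max -0.005808588908427947 -0.011492002135262799 x [-0.01021821  0.01672526] y [0.01166257 0.02154361]
[[-4.08111487e-04 -9.65274132e-01 -2.61238747e-01  6.53812811e-02]
 [ 9.99999894e-01 -3.38336675e-04 -3.12066276e-04  3.17067828e-04]
 [ 2.12842855e-04 -2.61238847e-01  9.65274168e-01 -1.48477027e-01]
 [ 0.00000000e+00  0.00000000e+00  0.00000000e+00  1.00000000e+00]]
```

The wrist depth puts the fingertips about 12 mm *behind* the reported TCP at this opening. That contradicts the 22 mm overhang, and it explains why the fingers passed above the knob. I'll go back and descend guarded with force checks, then close on the knob to confirm contact.

Run:
```python
from h import *
print(r.current_t())
p,q=kpose(.015,.15); r.move_to(p,q); print(r.current_q()[5])
r.set_gripper(.40)
f0=np.array(r.current_contact_force())
for z in [.124,.118,.113,.108,.104,.100,.097,.094]:
    r.move_linear(kpose(.015,z)[0],vel=.06); f=np.array(r.current_contact_force())-f0; print(z,f.round(1))
    if abs(f).max()>4: break
else:
    r.set_gripper(.05,20); print('open',r.current_opening(),r.current_tool_pos(),r.current_contact_force(),r.current_t())
shot('wrist','w4.png')
```

```text
13.9167
1.6727762489666167
0.124 [ 1.6 -1.   0.4]
0.118 [ 0.4 -1.2 -0.5]
0.113 [0.2 0.3 0.6]
0.108 [-0.3 -0.4 -0.5]
0.104 [0.8 0.5 0.4]
0.1 [ 1.3 -0.5  1. ]
0.097 [0.5 0.  0. ]
0.094 [ 1.1  0.1 -0.3]
open 0.22787540017361443 [ 0.5659943  -0.05423565  0.09409783] [-1.12092739  0.12319313  0.28441621] 18.5167
```

View pics/w4.png

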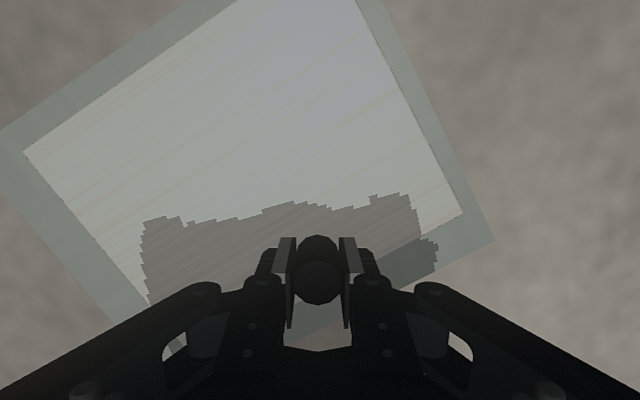

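The jaws stopped on the knob at 0.228 (about 19.4 mm), and it is centred between the pads at (318,265), so the contact is real. Now I'll loosen slightly and swing.

Run:
```python
from h import *
r.set_gripper(.265)
swing(.015,1.70,12,z=.094,stop=12,vel=.15)
p=r.current_tool_pos(); r.set_gripper(.5); r.move_linear([p[0],p[1],.16])
r.move_to([*H(0,.025),.25],down(HY)); print(r.current_t(),r.current_q()[5])
w=shot('wrist','w5.png'); np.save('w5.npy',w,allow_pickle=True)
```

```text
0.155 t=19.1 ftan=0.8 f=[ 0.3 -0.8  0.5]
0.296 t=19.4 ftan=-0.0 f=[ 0.6  0.  -0.2]
0.436 t=19.7 ftan=-1.0 f=[-0.   1.  -0.5]
0.577 t=19.9 ftan=0.0 f=[0.4 0.1 0.1]
0.717 t=20.2 ftan=-0.4 f=[-0.9 -0.  -0.1]
0.858 t=20.5 ftan=-0.7 f=[-0.8  0.3  0.6]
0.998 t=20.8 ftan=-0.7 f=[-0.4  0.6 -0.3]
1.138 t=21.1 ftan=-0.5 f=[-0.5  0.2 -0.1]
1.279 t=21.4 ftan=-0.7 f=[-0.9 -0.1  0.3]
1.419 t=21.7 ftan=0.0 f=[ 0.4  0.7 -0.1]
1.560 t=22.0 ftan=-0.1 f=[0.2 0.8 0.1]
1.700 t=22.3 ftan=0.3 f=[0.3 0.  0. ]
24.1167 -0.3291849935202403
```

View pics/w5.png

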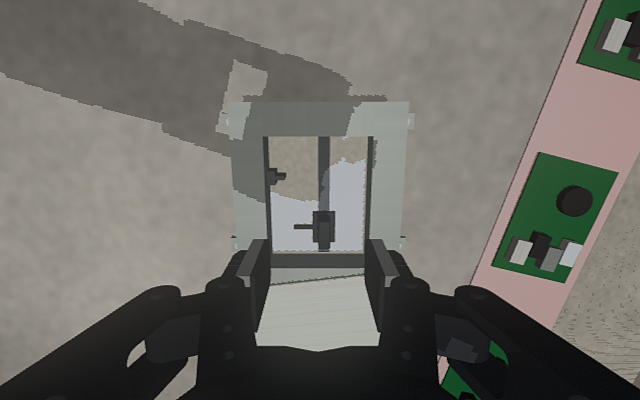

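The port is uncovered. The cover lies off to the -y side, its edge tilted past 90° (about 1.70 rad). The pointer is at about (278,176), the fin at (323,225) and its arm at (305,227). I'll measure both in housing axes.

```bash
cat > meas.py <<'E'
from h import *
def meas(w,pb=None,fb=None):
    P=pts(w); g=cv2.cvtColor(w['pixels'],cv2.COLOR_RGB2GRAY); dark=g<85
    Q=P[...,:2]-HC; c,s=np.cos(HY),np.sin(HY); X=c*Q[...,0]+s*Q[...,1]; Y=-s*Q[...,0]+c*Q[...,1]; Z=P[...,2]
    inp=(abs(X)<.047)&(abs(Y)<.066)&dark
    for nm,m,z in (('pointer',inp&(X<-.012)&(Z>.066)&(Z<.08),.074),('nose',inp&(X<-.012)&(X>-.036)&(Z>.066)&(Z<.08),.074),('fin top',inp&(X>-.012)&(X<.025)&(Z>.076)&(Z<.09),.083),('arm',inp&(X>-.028)&(X<-.008)&(Z<.0635)&(Z>.0545),.059)):
        v,u=np.nonzero(m)
        if len(u)==0: print(nm,'none'); continue
        A=np.array([toH(ray(w,a,b,z)) for a,b in zip(u,v)])
        print(nm,len(u),'px',u.min(),u.max(),v.min(),v.max(),'z',np.median(Z[m]).round(4),'x',A[:,0].min().round(4),A[:,0].max().round(4),'y',A[:,1].min().round(4),A[:,1].max().round(4),'mid',((A[:,1].min()+A[:,1].max())/2).round(4),'mean',A.mean(0).round(4))
E
python3 - <<'E'
from meas import *
w=np.load('w5.npy',allow_pickle=True).item(); meas(w)
g=cv2.cvtColor(w['pixels'],cv2.COLOR_RGB2GRAY); P=pts(w)
print(g[176,265:290]); print((P[176,265:290,2]*1000).astype(int)); print(g[227,288:335]); print((P[227,288:335,2]*1000).astype(int))
E
```

```text
pointer 334 px 269 306 170 263 z 0.0734 x -0.0474 -0.0117 y -0.068 0.0307 mid -0.0186 mean [-0.0346 -0.0258]
nose 148 px 281 306 175 263 z 0.0734 x -0.0359 -0.0117 y -0.068 0.0258 mid -0.0211 mean [-0.0251 -0.0524]
fin top 542 px 306 342 219 267 z 0.0825 x -0.0115 0.0253 y -0.0681 -0.0164 mid -0.0423 mean [ 0.0069 -0.0441]
arm 113 px 292 309 225 256 z 0.0586 x -0.0275 -0.0087 y -0.0669 -0.0312 mid -0.0491 mean [-0.0173 -0.0472]
[ 57  62  67  68  69  69  69  68  70  66  62  65  64  65  65  63  65  64
  62  49  47 115 148 143 141]
[86 80 72 74 74 73 72 72 72 73 73 74 73 73 73 73 73 75 74 73 67 55 55 54
 54]
[175 175 175 176 183 155  59  55  60  61  61  62  61  61  60  61  60  62
  62  60  62  62  62  63  62  64  65  66  60  52  53  59  66  64  64  65
  65  65  66  64  65  58  58  64  62  56  92]
[54 54 54 54 55 53 58 58 58 58 57 58 58 59 57 58 58 58 59 59 59 58 58 60
 58 59 58 58 58 58 59 81 81 83 82 82 82 81 82 82 81 81 81 58 58 59 58]
```

```bash
sed -i 's/(abs(Y)<.066)/(Y>-.056)\&(Y<.06)/' meas.py
python3 - <<'E'
from meas import *
meas(np.load('w5.npy',allow_pickle=True).item())
r.move_to([*H(0,-.012),.175],down(HY)); print(r.current_t())
w=shot('wrist','w6.png'); np.save('w6.npy',w,allow_pickle=True); meas(w)
E
```

```text
pointer 147 px 269 285 170 184 z 0.0734 x -0.047 -0.0313 y 0.0168 0.0307 mid 0.0238 mean [-0.0412  0.0241]
nose 21 px 281 285 175 179 z 0.0735 x -0.0353 -0.0313 y 0.0218 0.0258 mid 0.0238 mean [-0.0336  0.024 ]
fin top 343 px 319 330 219 248 z 0.0824 x 0.0018 0.0128 y -0.0471 -0.0164 mid -0.0318 mean [ 0.0071 -0.0317]
arm 64 px 294 309 225 228 z 0.0584 x -0.0247 -0.0087 y -0.0346 -0.0312 mid -0.0329 mean [-0.0167 -0.0329]
24.5917
pointer 262 px 253 274 139 158 z 0.0734 x -0.0469 -0.0315 y 0.0165 0.0304 mid 0.0235 mean [-0.0413  0.0235]
nose 35 px 269 274 146 151 z 0.0733 x -0.0354 -0.0315 y 0.0217 0.0253 mid 0.0235 mean [-0.0335  0.0235]
fin top 616 px 319 334 204 243 z 0.0824 x 0.0014 0.0128 y -0.0475 -0.0165 mid -0.032 mean [ 0.0069 -0.0319]
arm 126 px 287 307 213 218 z 0.0584 x -0.0249 -0.0084 y -0.0353 -0.031 mid -0.0332 mean [-0.0166 -0.0332]
```

View pics/w6.png

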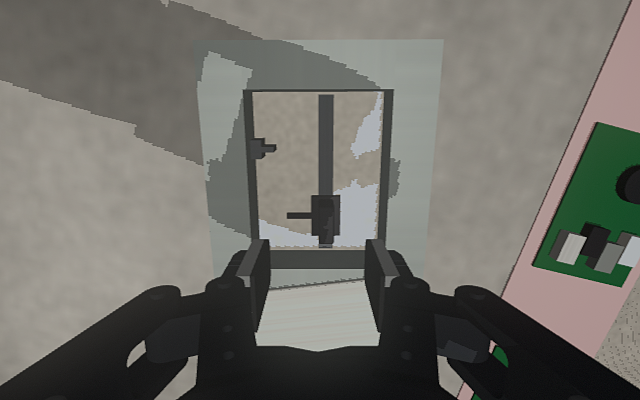

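Two views agree: the pointer is at y = +23.5 mm, and the fin at about -32.5 mm (top -32.0, arm -33.2), x = 7 mm. Next is a guarded descent, grasp across the fin, and slide by about 56 mm.

Run:
```python
from meas import *
r.set_gripper(.40)
r.move_linear([*H(.007,-.0325),.10])
f0=np.array(r.current_contact_force()); ok=True
for z in [.085,.077,.071,.066,.061,.057]:
    r.move_linear([*H(.007,-.0325),z],vel=.08); f=np.array(r.current_contact_force())-f0
    if abs(f).max()>4: ok=False; print('contact',z,f); break
print(z,f.round(1))
if ok:
    r.set_gripper(.05,20); print('open',r.current_opening(),r.current_contact_force().round(1))
    if r.current_opening()>.11:
        r.move_linear([*H(.007,.0235),.057],vel=.06); print(r.current_contact_force().round(1),r.current_t(),toH(r.current_tool_pos()))
        w=shot('wrist','w7.png'); np.save('w7.npy',w,allow_pickle=True); meas(w)
```

```text
0.057 [-0.3 -0.6 -0.4]
open 0.1344774782125709 [-4.4 -0.6  5.1]
[-6.4 -0.1  5.8] 28.5417 [0.00651777 0.02382644]
pointer 961 px 190 272 244 281 z 0.0732 x -0.0473 -0.0122 y 0.0166 0.0338 mid 0.0252 mean [-0.0401  0.0251]
nose 180 px 217 272 252 271 z 0.0724 x -0.036 -0.0122 y 0.0214 0.0302 mid 0.0258 mean [-0.0325  0.0251]
fin top 2758 px 268 365 236 309 z 0.0826 x -0.0128 0.0259 y 0.0088 0.0409 mid 0.0249 mean [0.0067 0.0263]
arm 274 px 250 286 246 256 z 0.0583 x -0.0249 -0.0077 y 0.0214 0.0265 mid 0.024 mean [-0.0186  0.0242]
```

Gripped (opening 0.134 is about 11.4 mm) and moved. Now I'll release, retreat upward and check the alignment from above.

Run:
```python
from meas import *
r.set_gripper(.40); p=r.current_tool_pos(); r.move_linear([p[0],p[1],.135]); 
r.move_to([*H(-.012,.006),.15],down(HY)); print(r.current_t())
w=shot('wrist','w8.png'); np.save('w8.npy',w,allow_pickle=True); meas(w)
c=cv2.resize(w['pixels'][80:260,200:420,::-1],None,fx=3,fy=3,interpolation=cv2.INTER_NEAREST); cv2.imwrite('pics/w8c.png',c)
```

```text
29.8583
pointer 314 px 266 289 169 190 z 0.0735 x -0.047 -0.0313 y 0.0164 0.0309 mid 0.0236 mean [-0.0413  0.0238]
nose 47 px 282 289 176 183 z 0.0735 x -0.0361 -0.0313 y 0.0213 0.0261 mid 0.0237 mean [-0.0338  0.0238]
fin top 838 px 337 356 159 204 z 0.0824 x 0.0005 0.0127 y 0.0089 0.0389 mid 0.0239 mean [0.0065 0.0239]
arm 141 px 300 323 173 178 z 0.0585 x -0.0247 -0.0081 y 0.0216 0.0253 mid 0.0234 mean [-0.0164  0.0235]
```

View pics/w8c.png

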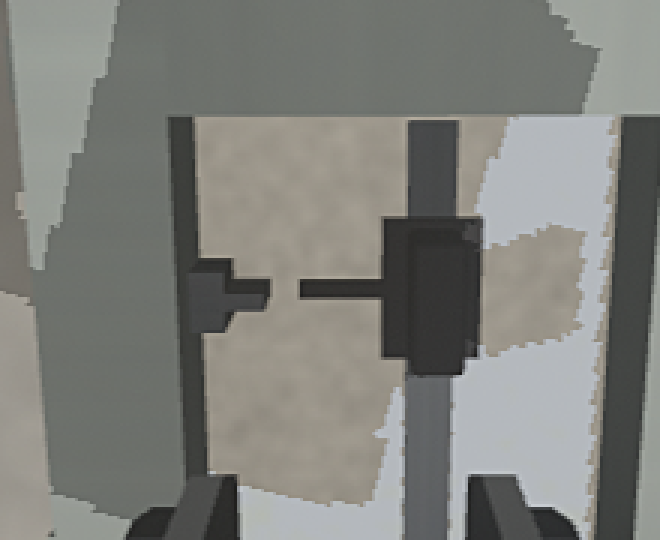

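The crop shows the arm (300–382, 288) in line with the pointer nose tip (270, 293). Measured y values are nose 23.7, fin 23.9 and arm 23.4 mm, so they line up within about 0.3 mm. Now I'll shut the cover.

Run:
```python
from h import *
p=r.current_tool_pos(); r.move_linear([p[0],p[1],.19])
p,q=kpose(1.69,.15); r.move_to(p,q); print(r.current_t(),r.current_q()[5])
r.set_gripper(.45); f0=np.array(r.current_contact_force())
for z in [.12,.108,.100,.094]:
    r.move_linear(kpose(1.69,z)[0],vel=.08); f=np.array(r.current_contact_force())-f0
    assert abs(f).max()<5,(z,f)
r.set_gripper(.05,20); print('open',r.current_opening())
if r.current_opening()>.19:
    r.set_gripper(.265)
    if swing(1.69,.03,12,z=.094,stop=12,vel=.15)==.03:
        swing(.03,-.09,10,z=.094,stop=7,vel=.05)
```

```text
31.125 -0.1898171153541668
open 0.22996129615595826
1.552 t=33.5 ftan=0.6 f=[ 0.6 -0.2  0.1]
1.413 t=33.8 ftan=0.6 f=[ 0.3 -0.8  0.6]
1.275 t=34.1 ftan=-0.3 f=[-0.4 -0.1  0.3]
1.137 t=34.4 ftan=0.3 f=[1.2 1.  0. ]
0.998 t=34.6 ftan=-0.3 f=[-0.5  0.   0.1]
0.860 t=34.9 ftan=0.1 f=[ 1.   0.6 -0.1]
0.722 t=35.2 ftan=-0.0 f=[-0.2 -0.1  0.8]
0.583 t=35.5 ftan=0.7 f=[-0.8 -1.  -0. ]
0.445 t=35.8 ftan=0.5 f=[ 0.4 -0.4 -0.5]
0.307 t=36.1 ftan=-0.5 f=[-0.6  0.5  0.5]
0.168 t=36.4 ftan=0.8 f=[ 0.2 -0.9 -0.1]
0.030 t=36.7 ftan=0.0 f=[ 0.1 -0.  -0. ]
0.018 t=36.9 ftan=1.6 f=[-0.6 -1.5 -1.1]
0.006 t=37.2 ftan=1.5 f=[-0.  -1.6 -1. ]
-0.006 t=37.4 ftan=-0.2 f=[ 0.7  0.  -0.8]
-0.018 t=37.7 ftan=5.5 f=[ 0.6 -6.  -0.1]
-0.030 t=37.9 ftan=14.3 f=[ -2.9 -14.1   0.2]
```

Force built up to 14 N against the stop, so the cover is shut. I'll release, retreat and check.

Run:
```python
from h import *
r.set_gripper(.5); p=r.current_tool_pos(); r.move_linear([p[0],p[1],.16])
r.move_to([.5587,-.026,.36],down(np.pi/2)); print(r.current_t(),r.current_contact_force().round(1))
w=shot('wrist','w9.png')
g=cv2.GaussianBlur(cv2.cvtColor(w['pixels'],cv2.COLOR_RGB2GRAY),(3,3),0)
E=[]
for v in range(185,228):
    gr=np.diff(g[v].astype(int)); E.append((v,235+np.argmax(gr[235:262]),362+np.argmin(gr[362:390])))
E=np.array(E)
for k in (1,2):
    Q=np.array([toH(ray(w,e[k],e[0],.0945)) for e in E]); med=np.median(Q[:,1]); Q=Q[abs(Q[:,1]-med)<.008]
    print('edge',k,np.polyfit(Q[:,0],Q[:,1],1)[0],med,len(Q))
P=pts(w); box=np.zeros((400,640),bool); box[90:280,200:420]=1; k=box&(P[...,2]>.118)&(P[...,2]<.14); v,u=np.nonzero(k)
if len(u):
    kh=toH(ray(w,u.mean(),v.mean(),.1265)); print('knob H',kh, 'angle',np.arctan2(kh[1]+.077,kh[0]-.062), 'before',np.arctan2(-.018196+.077,-.03916-.062))
```

```text
41.7333 [-0.2 -0.4  0.5]
edge 1 -0.00472094381063425 -0.08519718960277639 43
edge 2 0.0030711648185975304 0.06873246534136282 43
knob H [-0.03814473 -0.01644495] angle 2.5977424754123914 before 2.6150389219275243
```

View pics/w9.png

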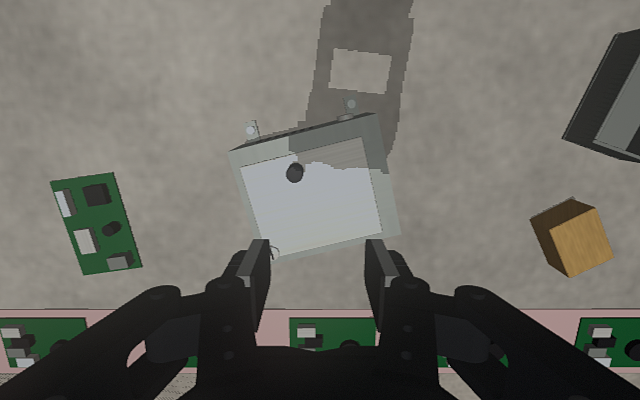

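The cover is square over the port, with edge angles of -0.005 and 0.003 rad. The knob is at (295,172), and the board and carton haven't moved since the first wrist view. The arm is clear and still, so I'm handing in.

Run:
```python
from h import *
print(r.current_t(), abs(np.array(r.current_qvel())).max()); r.hand_in()
```

```text
41.7833 0.0015794645912503074
the job is handed in; nothing more can be done
```

I swung the cover open to about 1.70 rad, slid the trimmer to the pointer, swung the cover shut against its stop and let go. The job was handed in at 41.8 s; no verdict is reported.

**Last checks**
- **Trimmer:** with the port open, the pointer nose measured y = 23.7 mm, the fin 23.9 mm and the arm 23.4 mm, so they line up within about 0.3 mm. I could not re-check this once the cover was shut.
- **Cover:** the force rose to 14 N at the stop. Afterwards the cover's edges measured within 0.005 rad of square to the housing. From the knob, it sits about 0.017 rad further closed than at the start.
- **Bystanders:** the board and carton are unmoved in the last wrist view. I did not take a final top view, so the bin and screwdriver were not checked again, though the arm never went near them.

**What disagreed**
- **First swing missed:** the first attempt passed over the knob without moving it. The stated 22 mm finger overhang did not match the wrist depth image, which put the fingertips about 12 mm behind the TCP at that opening. I worked about 30 mm lower from then on, with guarded descents, and confirmed contact by closing on the knob and the fin.
- **Wrist turn:** I also had to turn the wrist half a turn before the swing to stay within joint 6's range.

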